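Unsnap the hatch cover from the puppet torso

ROBOT

A 7-joint arm with a two-finger parallel gripper is mounted at the origin on the work surface. World frame = base frame: x ahead of the robot, y to its left, z up, the work surface at z = 0. Lengths are in m, angles in rad, forces in N, time in s.
With the tool pointing down it reaches from about 0.4 to 0.875 m from the base axis. Payload 19.3 kg.
Tool frame: the origin (TCP) lies between the finger pads; the fingertips stand 14 mm ahead of it and the grasp point (between the pads) lies 5 mm behind it (tip_extent is the x of the fingertips in the tool frame, in m); x points along the fingers, y is the direction in which the jaws open and shut, and the axes are right-handed (so a half turn about x gives the same grasp; the last joint's range is limited). The gripper opens to 85 mm and grips with 20 to 120 N. Pads are 22 mm wide; open, the fingers measure 114 mm over their backs; the gripper's body (76 mm by 85 mm) begins 54 mm behind the grasp point. The pads swing forward as they close: fully open they stand 13 mm farther back than shut.
Start: joints at [-1.417, 0.521, -0.036, 1.599, 0.021, 1.021, -0.113], TCP at [0.139, 0.609, 0.245] pointing down, gripper open.
Joint ranges: [-2.91, 2.91], [-0.3, 2.13], [-1.5, 1.42], [0.17, 2.43], [-1.26, 4.41], [0.16, 1.93], [-2.52, 2.52]. Speed limits (rad/s): [1.89, 1.89, 2.39, 2.39, 3.01, 3.01, 3.01].

INTERFACE

Orientations are given as a unit quaternion [w, x, y, z].
In Python, from plant import sense, grab_frame, camera_params, finish_job, tip_extent gives the robot as it stands.
- The arm moves only by the tool arm_command, never from a script. Its argument "steps" is a list of rows, each an object of numbers: "x", "y", "z": the shift along the tool's x, y, z normalised to -1 to 1, where 1 is 0.03 m; "rx", "ry", "rz": the turn, a rotation vector about the tool's x, y, z normalised to -1 to 1, where 1 is 180 degrees; "fingers": the closure, from -1 (fully open) to 1 (shut). A call has 1 to 10 rows; each row shifts and turns the commanded pose from where the row before left it, along the tool's axes as they then stand; what a row does not reach is not made up. A row lasts 1/8 s, in which the tool goes at most 62.5 mm and 10.7 degrees, less where a joint would pass 70% of its speed; a pose out of reach is approached as far as the arm can. A call with a number of a shift or a turn outside -1 to 1 is refused whole. A call with a gripper value outside its range is refused whole. The fingers move at their own pace and stop on an object; "squeeze" is the grip in N (left out, the last holds). Time passes only in rows, so rows that do not move let the fingers close. It gives the time, the measured TCP pose, the force and the opening at its end, in the units of the state.
- sense(): the state, without advancing time (a new reading comes with each control period).
- grab_frame(name): name is "scene" or "side" or "wrist"; returns (picture, depth): 420x560x3 uint8, red, green, blue; 420x560 float32, m along the optical axis (not along the pixel's ray), 0 where there is no reading.
- camera_params(name): a dict with "intrinsics" (3x3 intrinsics, pixels), "rvec" (rotation vector, rad) and "tvec" (3), from world to camera coordinates, as OpenCV has them. Camera axes: x right, y down, z forward; pixel columns grow to the right and rows downward; lengths in m; the calibration is good to about 2 mm. A picture is of the moment at which its call begins: read the wrist's pose just before it. camera_params takes no time and is no camera call; for the wrist camera it gives the pose at the moment of the call.
- finish_job(): hands the job in, once; it reports no verdict.
The state is a dict: "clock": time; "joints": joint angles; "joint_velocities": joint speeds; "joint_efforts": joint torques, N m; "position": TCP position; "tool_rot": TCP orientation; "ft_force": force on the tool from outside, world axes, zero at the start; "torque": the same for the moment, N m; "finger_gap": finger opening in m.
Only numpy, scipy, OpenCV 4.12 (cv2) and the standard library are available. Lean on these libraries where they do the work, as an engineer would, in place of code of your own. Each camera call takes 0.05 s, during which the arm holds its last target.

TASK

Take the tin hatch cover off the back of the fig-wood torso: pinch its springy snap tab in towards the fixed fin facing it, and keep it pinched while you lift the cover straight up. Set the cover down flat, right way up, on the floor of the tin bin and let go, without dropping it. Leave the torso lying on the bench about where it is, and leave the same kind of cover on the fish tail in place.

Things in the scene. Friction and masses are not known exactly. Their poses are not given: they have to be found in the camera images.
- torso_grip (a point): Loose tin hatch cover on the torso: lid 100 (x) x 80 (y) x 18 mm, 0.13 kg, two fins on top facing each other across y, 32 mm tall, 48 mm over their outer faces: the -y one fixed (40 mm long), the +y one the snap tab (30 mm long). Point: midway between the fins, half-way up, 16 mm above the lid's top, 34 mm above its lower edge. x along lid, z up.
- torso_tab (a joint): Snap tab's travel towards the fixed fin, m: 0 sprung out, 0.008 fully in (fins then 40 mm over all; spring 2.5 N to start, 7 N fully in). Its hook holds the cover down until pressed 6 mm; keep it pinched and lift straight, free after 16 mm. Torso and cover slide into line as a gripper closes on both fins.
- torso: Pale fig-wood torso lying on the bench, loose, 260 mm long, neck stub to its +x, 140 mm over the shoulders, 0.5 to 1 kg. Origin: underside centre, below the hatch. Flat back at 70 mm; a curb 90 x 70 mm, 18 mm high, carries the cover: lid top 92 mm, fin tops 124 mm above the bench. x along it, y across, z up.
- bin_floor (a point): Grey sheet-tin bin hung level on side pivots between two dark wooden brackets; it does not move. Inside 200 mm (x) by 180 mm (y). Point: centre of its inner floor, 15 mm above the bench; rim 45 mm and bracket tops 47 mm above this floor. x, y along the bin's sides, z up.
- fish_grip (a point): Bystander: the same kind of cover, on the black-lacquered fish tail with a forked fin. Point: midway between its fins, half-way up. Leave it in place.

How it is judged:
By the outcome, as a careful person would: the job done as asked, in the order asked, and still so for the second after the job is handed in, with the robot touching nothing.
It also fails if it takes over 45 s, if anything falls off the work surface, if the arm or the gripper's body presses on something with over 40 N, if the wrist force passes 120 N, or if a joint passes its speed limit or range.

## Working session

There is one attempt and no reset: what is moved stays moved. The work goes in short steps, Python scripts to look and compute and a tool call to move; the robot and the scene stay as the last step left them, time stands still between calls to the robot, and variables do not carry over. Pictures are saved under pics/ and viewed, and the job is handed in when it is done.

Besides the shell and the picture viewer there is one more tool, called after "Call:" by a JSON object that holds its "method" and its "body", one argument or row to a line. arm_command: Moves the arm, as the interface text tells. Scaled input: -1 to 1 covers 0.03 m each way for a shift and 180 degrees each way for a turn. Its arguments: {"type":"object","properties":{"steps":{"type":"array"},"squeeze":{"type":"number"}},"required":["steps"]}

```bash
mkdir -p pics; ls; cat > h.py <<'E'
import numpy as np, cv2
from plant import *
def look(n,f):
    p=camera_params(n); im,d=grab_frame(n)
    cv2.imwrite('pics/%s.png'%f,im[:,:,::-1]); np.savez('%s.npz'%f,im=im,d=d,K=np.array(p['intrinsics']),r=np.array(p['rvec']),t=np.array(p['tvec']))
def cloud(f):
    z=np.load(f+'.npz'); K=z['K'];d=z['d'];R=cv2.Rodrigues(z['r'].astype(float))[0]
    v,u=np.mgrid[:d.shape[0],:d.shape[1]]
    c=np.stack([(u-K[0,2])/K[0,0]*d,(v-K[1,2])/K[1,1]*d,d],-1)
    w=(c-z['t'].ravel())@R
    w[d==0]=np.nan
    return z['im'],w
E
python3 - <<'E'
from h import *
for n in('scene','side','wrist'): look(n,n+'0')
s=sense(); print(s); print(tip_extent)
E
```

```text
pics
{'clock': 0.15, 'joints': array([-1.41719087,  0.52186481, -0.03631205,  1.59982643,  0.02118841,
        1.02111769, -0.11278682]), 'joint_velocities': array([ 0.00098187, -0.00211764, -0.00098483,  0.00151313,  0.00029781,
       -0.00066476,  0.00060817]), 'joint_efforts': array([ 1.49867043e-03, -9.27378917e+01,  1.98041975e+00, -3.70060658e+01,
        1.79550546e-02,  6.32017502e-03, -5.80686628e-05]), 'position': array([0.13869656, 0.60918811, 0.2448839 ]), 'tool_rot': array([ 0.70266911,  0.07867522,  0.70269749, -0.07926272]), 'ft_force': array([ 0.16176528, -0.34371102, -0.27805845]), 'torque': array([-0.01478539,  0.00496625,  0.03230145]), 'finger_gap': 0.0855081450715679}
0.014
```

View pics/scene0.png

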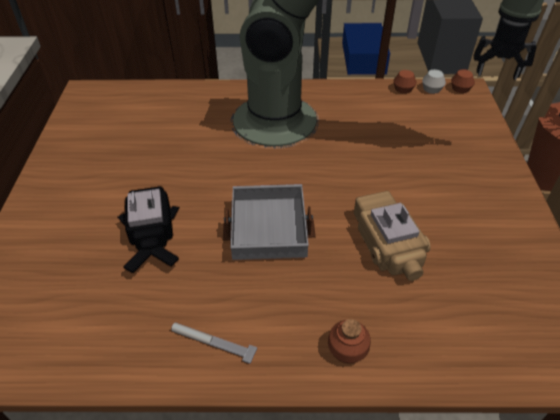

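View pics/side0.png

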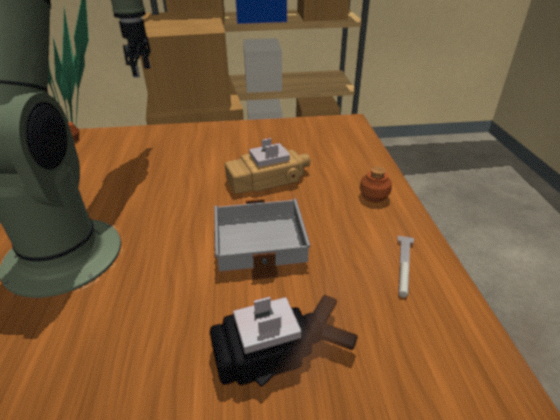

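View pics/wrist0.png

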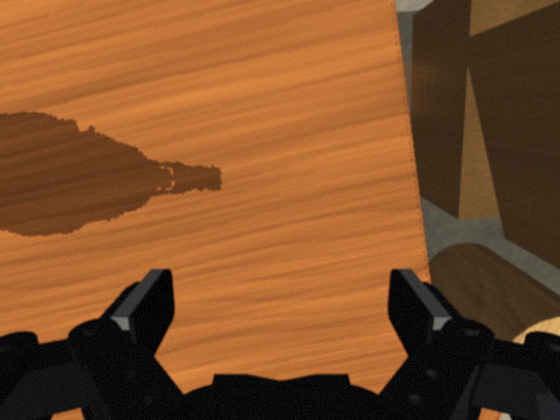

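The scene picture shows the torso at about (395,232) with its lid at (395,220), the bin at (269,222) and the fish at (149,215). The gripper is clear of them at (510,50). Next I'll measure them from the depth.

```bash
python3 - <<'E'
from h import *
im,w=cloud('scene0')
for n,(u,v) in dict(lid=(395,228),bin=(269,222),fish=(149,215),fl=(145,218),table=(300,300),neck=(413,268)).items(): print(n,w[v,u].round(4))
for cam in('scene0','side0'):
    im,w=cloud(cam)
    x,y,z=w[...,0],w[...,1],w[...,2]
    c=np.load(cam+'.npz')
    # torso region
    T=(y>0.1)&(x>0.3)&(x<0.75)&(y<0.5)
    print(cam,'table z',np.nanmedian(z[(np.abs(z)<.02)]))
    S=im.max(-1).astype(int)-im.min(-1)
    for nm,m in dict(lid=T&(z>.086)&(z<.098),fin=T&(z>.105)&(z<.135),top=T&(z>.119)&(z<.135),back=T&(z>.02)&(z<.08)).items():
        P=np.c_[x[m],y[m]].astype(np.float32)
        if len(P)<3: print(nm,len(P)); continue
        print(nm,len(P),np.median(z[m]).round(4),P.min(0),P.max(0),cv2.minAreaRect(P))
    B=(np.abs(y)<.2)&(x>.3)&(x<.8)
    for nm,m in dict(floor=B&(z>.010)&(z<.02)&(S<40),rim=B&(z>.05)&(z<.07)).items():
        P=np.c_[x[m],y[m]].astype(np.float32)
        print(nm,len(P),np.median(z[m]).round(4),P.min(0),P.max(0),cv2.minAreaRect(P))
E
```

```text
lid [0.5561 0.2945 0.0879]
bin [ 0.4674 -0.0095  0.0129]
fish [ 0.5128 -0.3031  0.0889]
fl [ 0.5228 -0.3112  0.0888]
table [ 0.7003  0.0656 -0.0017]
neck [0.6521 0.3259 0.0569]
scene0 table z -0.0018401781183749759
lid 888 0.0903 [0.4782225  0.24437846] [0.5951164 0.3494868] ((0.5346044301986694, 0.2960643470287323), (0.10487789660692215, 0.08226275444030762), 17.230297088623047)
fin 133 0.117 [0.51326126 0.2671976 ] [0.5610604  0.32257783] ((0.5353832840919495, 0.29584991931915283), (0.040957119315862656, 0.04952114075422287), 16.405221939086914)
top 56 0.1214 [0.515738   0.26782832] [0.5597245  0.32257783] ((0.5347561240196228, 0.29585304856300354), (0.039854586124420166, 0.049112945795059204), 16.52834701538086)
back 3043 0.061 [0.3984309  0.10059322] [0.66495186 0.3820504 ] ((0.5534563660621643, 0.2560424506664276), (0.2653055489063263, 0.2263466864824295), 24.945852279663086)
floor 3271 0.0134 [ 0.3768039  -0.19997393] [0.7997724  0.09641579] ((0.5942956209182739, -0.03595009446144104), (0.23046880960464478, 0.47153279185295105), 76.15531158447266)
rim 888 0.0586 [ 0.37416908 -0
[... 499 characters left out ...]
04849243164)
top 59 0.1235 [0.5135791  0.26571503] [0.5558438 0.3207974] ((0.5349320769309998, 0.29383349418640137), (0.038175638765096664, 0.053218185901641846), 8.112783432006836)
back 2028 0.0598 [0.39593458 0.2125321 ] [0.65931153 0.3630589 ] ((0.5329751968383789, 0.28788822889328003), (0.2624910771846771, 0.12430334091186523), 12.483821868896484)
floor 2971 0.0163 [ 0.38067657 -0.19895144] [0.7999132 0.084681 ] ((0.5925822257995605, -0.03829948604106903), (0.2316538393497467, 0.46448180079460144), 77.11583709716797)
rim 1372 0.0596 [ 0.3730867  -0.12680714] [0.79966635 0.18958803] ((0.5938140153884888, 0.01714928448200226), (0.47927191853523254, 0.22768130898475647), 15.360809326171875)
```

```bash
python3 - <<'E'
from h import *
from scipy.spatial.transform import Rotation as Ro
for cam in('scene0','side0'):
    im,w=cloud(cam); x,y,z=np.moveaxis(w,-1,0)
    S=im.max(-1).astype(int)-im.min(-1)
    B=(np.abs(y+.01)<.16)&(x>.33)&(x<.61)&(S<35)
    for nm,m in dict(floor=B&(z>.008)&(z<.02),rim=B&(z>.050)&(z<.07)).items():
        m=cv2.morphologyEx(m.astype(np.uint8),cv2.MORPH_OPEN,np.ones((2,2))) >0
        P=np.c_[x[m],y[m]].astype(np.float32)
        print(cam,nm,len(P),np.median(z[m]).round(4),P.min(0),P.max(0),cv2.minAreaRect(P))
    T=(y>0.1)&(x>0.3)&(x<0.75)&(y<0.5)&(z>.112)&(z<.135)
    P=np.c_[x[T],y[T]]; a=np.radians(16.5); L=(P-[.535,.295])@np.array([[np.cos(a),-np.sin(a)],[np.sin(a),np.cos(a)]])
    for s in(-1,1):
        q=L[L[:,1]*s>0]; print(cam,'fin',s,len(q),q.min(0).round(4),q.max(0).round(4),np.median(q,0).round(4))
s=sense(); R=Ro.from_quat(s['tool_rot'],scalar_first=True); print(R.as_matrix().round(3))
E
python3 -c "
import cv2
a=cv2.imread('pics/scene0.png')[170:290,210:440];cv2.imwrite('pics/z1.png',cv2.resize(a,None,fx=3.4,fy=3.4,interpolation=2))"
```

```text
scene0 floor 3328 nan [nan nan] [nan nan] ((0.4916219711303711, -0.017992675304412842), (0.12369084358215332, 0.23681984841823578), 30.631763458251953)
scene0 rim 701 nan [nan nan] [nan nan] ((0.47832340002059937, 0.01905141770839691), (0.14456124603748322, 0.3187481462955475), 44.4610481262207)
scene0 fin -1 60 [-0.0199 -0.0241] [ 0.0208 -0.0168] [ 0.0021 -0.0218]
scene0 fin 1 38 [-0.0136  0.0191] [0.0148 0.0254] [0.0007 0.0217]
side0 floor 2817 nan [nan nan] [nan nan] ((0.4830828309059143, -0.022158771753311157), (0.20508937537670135, 0.19753262400627136), 3.6405115127563477)
side0 rim 1064 nan [nan nan] [nan nan] ((0.49181410670280457, 0.012868791818618774), (0.22757507860660553, 0.2790262997150421), 1.8989338874816895)
side0 fin -1 65 [-0.023  -0.0272] [ 0.0164 -0.017 ] [-0.0039 -0.0221]
side0 fin 1 42 [-0.0167  0.0189] [0.0106 0.0263] [-0.0032  0.0217]
[[-0.     0.222  0.975]
 [-0.001  0.975 -0.222]
 [-1.    -0.001  0.   ]]
```

View pics/z1.png

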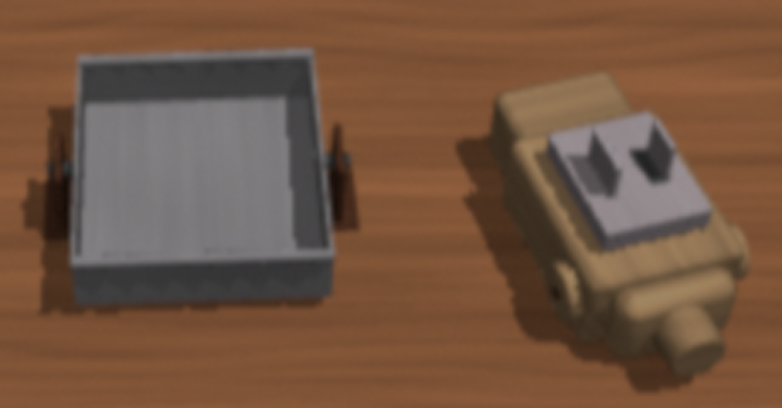

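```bash
python3 - <<'E'
from h import *
for cam in('scene0','side0'):
    im,w=cloud(cam); x,y,z=np.moveaxis(w,-1,0)
    S=im.max(-1).astype(int)-im.min(-1)
    B=(np.abs(y+.01)<.16)&(x>.33)&(x<.61)&(S<35)
    for nm,m in dict(floor=B&(z>.008)&(z<.02),rim=B&(z>.054)&(z<.068)).items():
        n,l,st,_=cv2.connectedComponentsWithStats(m.astype(np.uint8),connectivity=8)
        k=1+np.argmax(st[1:,4]); m=l==k
        P=np.c_[x[m],y[m]].astype(np.float32)
        print(cam,nm,len(P),np.median(z[m]).round(4),P.min(0),P.max(0),cv2.minAreaRect(P),st[k])
E
```

```text
scene0 floor 3184 0.013 [ 0.3768039  -0.10369332] [0.5508506  0.08053853] ((0.4635694921016693, -0.01193428784608841), (0.16696776449680328, 0.18144771456718445), 2.7220165729522705) [ 233  197   72   49 3184]
scene0 rim 562 0.06 [ 0.37416908 -0.10607965] [0.5969686  0.08510628] ((0.48495903611183167, -0.010238714516162872), (0.21832993626594543, 0.18552662432193756), 2.323244094848633) [231 185  77  65 562]
side0 floor 2686 0.0163 [ 0.38067657 -0.05532411] [0.58450735 0.084681  ] ((0.48222485184669495, 0.01527826115489006), (0.2007531374692917, 0.13619931042194366), 1.8223309516906738) [ 219  213   84   41 2686]
side0 rim 837 0.0604 [ 0.37567818 -0.11491513] [0.5917409  0.09385122] ((0.4837415814399719, -0.010843075811862946), (0.21217909455299377, 0.20913341641426086), 1.514804482460022) [215 199  95  59 837]
```

Call:
{"method": "arm_command", "body": {
  "steps": [
    {"z": 0.5, "y": -0.25, "fingers": -1},
    {"z": 1, "y": -0.48},
    {"z": 1, "y": -0.48},
    {"z": 1, "y": -0.48},
    {"z": 1, "y": -0.48},
    {"z": 1, "y": -0.48},
    {"z": 1, "y": -0.48},
    {"z": 1, "y": -0.48},
    {"z": 0.8, "y": -0.4},
    {"z": 0.5, "y": -0.2}
  ],
  "squeeze": 40
}}

```text
invalid input at $.steps[0]: expected keys x, y, z, rx, ry, rz, fingers
```

```bash
cat >> h.py <<'E'
from scipy.spatial.transform import Rotation as Ro
def go(tgt,yaw):
    s=sense(); R=Ro.from_quat(s['tool_rot'],scalar_first=True)
    y=np.radians(yaw); W=np.array([[0,-np.sin(y),np.cos(y)],[0,np.cos(y),np.sin(y)],[-1,0,0]],float)
    d=np.array(tgt)-s['position']; rv=(R.inv()*Ro.from_matrix(W)).as_rotvec()
    print('clk',s['clock'],'pos',s['position'].round(4),'F',s['ft_force'].round(2),'gap',round(s['finger_gap'],4),'shift now-frame/30mm',(R.inv().apply(d)/.03).round(3),'after-turn frame',(W.T@d/.03).round(3),'turn/180',(rv/np.pi).round(4))
E
python3 -c "
from h import *
go([.535,.2945,.18],16.5)"
```

```text
clk 0.15 pos [0.1387 0.6092 0.2449] F [ 0.16 -0.34 -0.28] gap 0.0855 shift now-frame/30mm [ 2.17  -7.294 15.209] after-turn frame [  2.163 -13.81    9.687] turn/180 [-1.629e-01 -1.000e-04  3.000e-04]
```

All keys are needed in every row.

Call:
{"method": "arm_command", "body": {
  "steps": [
    {"x": 0, "y": -0.25, "z": 0.5, "rx": 0, "ry": 0, "rz": 0, "fingers": -1},
    {"x": 0, "y": -0.48, "z": 1, "rx": 0, "ry": 0, "rz": 0, "fingers": -1},
    {"x": 0, "y": -0.48, "z": 1, "rx": 0, "ry": 0, "rz": 0, "fingers": -1},
    {"x": 0, "y": -0.48, "z": 1, "rx": 0, "ry": 0, "rz": 0, "fingers": -1},
    {"x": 0, "y": -0.48, "z": 1, "rx": 0, "ry": 0, "rz": 0, "fingers": -1},
    {"x": 0, "y": -0.48, "z": 1, "rx": 0, "ry": 0, "rz": 0, "fingers": -1},
    {"x": 0, "y": -0.48, "z": 1, "rx": 0, "ry": 0, "rz": 0, "fingers": -1},
    {"x": 0, "y": -0.48, "z": 1, "rx": 0, "ry": 0, "rz": 0, "fingers": -1},
    {"x": 0, "y": -0.48, "z": 1, "rx": 0, "ry": 0, "rz": 0, "fingers": -1},
    {"x": 0, "y": -0.48, "z": 1, "rx": 0, "ry": 0, "rz": 0, "fingers": -1}
  ],
  "squeeze": 40
}}

```text
clock: 1.4
position: [0.3875, 0.4105, 0.2454]
tool_rot: [0.703, 0.079, 0.703, -0.079]
ft_force: [0.4, 0.8, 0.1]
finger_gap: 0.0852
```

```bash
python3 -c "
from h import *
go([.535,.2945,.18],16.5)"
```

```text
clk 1.4 pos [0.3875 0.4105 0.2454] F [0.41 0.81 0.14] gap 0.0852 shift now-frame/30mm [ 2.181 -2.675  5.653] after-turn frame [ 2.179 -5.104  3.614] turn/180 [-1.632e-01  1.000e-04  1.000e-04]
```

Call:
{"method": "arm_command", "body": {
  "steps": [
    {"x": 0, "y": 0, "z": 0, "rx": -0.054, "ry": 0, "rz": 0, "fingers": -1},
    {"x": 0, "y": 0, "z": 0, "rx": -0.054, "ry": 0, "rz": 0, "fingers": -1},
    {"x": 0, "y": 0, "z": 0, "rx": -0.055, "ry": 0, "rz": 0, "fingers": -1},
    {"x": 0.3, "y": -0.9, "z": 0.63, "rx": 0, "ry": 0, "rz": 0, "fingers": -1},
    {"x": 0.4, "y": -0.9, "z": 0.63, "rx": 0, "ry": 0, "rz": 0, "fingers": -1},
    {"x": 0.4, "y": -0.9, "z": 0.63, "rx": 0, "ry": 0, "rz": 0, "fingers": -1},
    {"x": 0.4, "y": -0.9, "z": 0.63, "rx": 0, "ry": 0, "rz": 0, "fingers": -1},
    {"x": 0.4, "y": -0.9, "z": 0.63, "rx": 0, "ry": 0, "rz": 0, "fingers": -1},
    {"x": 0.28, "y": -0.6, "z": 0.46, "rx": 0, "ry": 0, "rz": 0, "fingers": -1},
    {"x": 0, "y": 0, "z": 0, "rx": 0, "ry": 0, "rz": 0, "fingers": -1}
  ]
}}

```text
clock: 2.65
position: [0.5345, 0.2946, 0.1793]
tool_rot: [0.7, -0.101, 0.7, 0.1]
ft_force: [-0.6, -0.4, -1.0]
finger_gap: 0.0854
```

```bash
python3 - <<'E'
from h import *
go([.535,.2945,.18],16.5)
look('wrist','wrist1')
im,w=cloud('wrist1'); x,y,z=np.moveaxis(w,-1,0)
m=(z>.112)&(z<.135)&(abs(x-.535)<.06)&(abs(y-.2945)<.06)
P=np.c_[x[m],y[m]]; a=np.radians(16.5); L=(P-[.535,.2945])@np.array([[np.cos(a),-np.sin(a)],[np.sin(a),np.cos(a)]])
for s in(-1,1):
    q=L[L[:,1]*s>0]; print('fin',s,len(q),np.percentile(q,[1,99],axis=0).round(4).tolist(),np.median(q,0).round(4))
print(np.median(z[m]))
m=(z>.084)&(z<.1)&(abs(x-.535)<.08)&(abs(y-.2945)<.08)
print(m.sum(),np.median(z[m]),cv2.minAreaRect(np.c_[x[m],y[m]].astype(np.float32)))
E
```

```text
clk 2.65 pos [0.5345 0.2946 0.1793] F [-0.63 -0.36 -1.03] gap 0.0854 shift now-frame/30mm [-0.024 -0.009  0.015] after-turn frame [-0.024 -0.009  0.015] turn/180 [-0.0007 -0.0002  0.0003]
fin -1 787 [[-0.0223, -0.0222], [0.0166, -0.0172]] [-0.0042 -0.0192]
fin 1 509 [[-0.0175, 0.0216], [0.0117, 0.0257]] [-0.0043  0.0232]
0.12295518241323988
18033 0.09134005241933749 ((0.5323688983917236, 0.2955332398414612), (0.10042168200016022, 0.0803234800696373), 16.620887756347656)
```

View pics/wrist1.png

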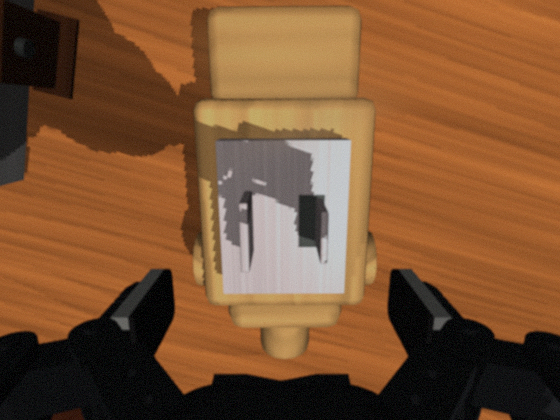

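The wrist view shows the tab (324,235) and the fixed fin (246,232) well inside the open jaws. The lid is centred at about (0.5325, 0.2955) with a yaw of 16.6°. I'll descend and stop a few mm above the lid.

Call:
{"method": "arm_command", "body": {
  "steps": [
    {"x": 0.4, "y": 0.04, "z": -0.07, "rx": -0.0007, "ry": 0, "rz": 0, "fingers": -1},
    {"x": 0.5, "y": 0, "z": 0, "rx": 0, "ry": 0, "rz": 0, "fingers": -1},
    {"x": 0.5, "y": 0, "z": 0, "rx": 0, "ry": 0, "rz": 0, "fingers": -1},
    {"x": 0.5, "y": 0, "z": 0, "rx": 0, "ry": 0, "rz": 0, "fingers": -1},
    {"x": 0.3, "y": 0, "z": 0, "rx": 0, "ry": 0, "rz": 0, "fingers": -1},
    {"x": 0.13, "y": 0, "z": 0, "rx": 0, "ry": 0, "rz": 0, "fingers": -1},
    {"x": 0, "y": 0, "z": 0, "rx": 0, "ry": 0, "rz": 0, "fingers": -1}
  ]
}}

```text
clock: 3.58
position: [0.5312, 0.2971, 0.11]
tool_rot: [0.7, -0.102, 0.7, 0.102]
ft_force: [-0.7, -0.8, 0.2]
finger_gap: 0.0856
```

```bash
python3 - <<'E'
from h import *
go([.5325,.2953,.109],16.6)
look('wrist','wrist2')
E
```

```text
clk 3.575 pos [0.5312 0.2971 0.11  ] F [-0.73 -0.75  0.19] gap 0.0856 shift now-frame/30mm [ 0.032 -0.071  0.024] after-turn frame [ 0.032 -0.071  0.024] turn/180 [ 0.0002 -0.      0.    ]
```

View pics/wrist2.png

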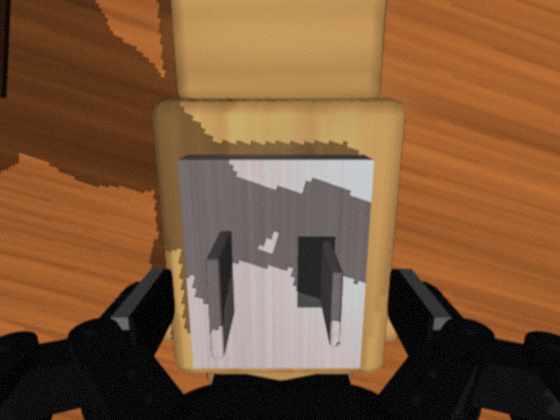

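The fins sit centred between the jaws (fin tips at columns 215 and 337, pads at 175 and 388), and nothing is touching. I'll close now.

Call:
{"method": "arm_command", "body": {
  "steps": [
    {"x": 0.02, "y": -0.04, "z": 0.02, "rx": 0, "ry": 0, "rz": 0, "fingers": -1},
    {"x": 0, "y": 0, "z": 0, "rx": 0, "ry": 0, "rz": 0, "fingers": 1},
    {"x": 0, "y": 0, "z": 0, "rx": 0, "ry": 0, "rz": 0, "fingers": 1},
    {"x": 0, "y": 0, "z": 0, "rx": 0, "ry": 0, "rz": 0, "fingers": 1},
    {"x": 0, "y": 0, "z": 0, "rx": 0, "ry": 0, "rz": 0, "fingers": 1},
    {"x": 0, "y": 0, "z": 0, "rx": 0, "ry": 0, "rz": 0, "fingers": 1},
    {"x": 0, "y": 0, "z": 0, "rx": 0, "ry": 0, "rz": 0, "fingers": 1},
    {"x": 0, "y": 0, "z": 0, "rx": 0, "ry": 0, "rz": 0, "fingers": 1}
  ],
  "squeeze": 30
}}

```text
clock: 4.62
position: [0.5327, 0.2955, 0.11]
tool_rot: [0.7, -0.102, 0.699, 0.102]
ft_force: [-0.4, -6.1, 9.7]
finger_gap: 0.0389
```

```bash
python3 - <<'E'
from h import *
go([.5325,.2953,.109],16.6)
look('wrist','wrist3')
E
```

```text
clk 4.625 pos [0.5327 0.2955 0.11  ] F [-0.44 -6.06  9.69] gap 0.0389 shift now-frame/30mm [ 0.035 -0.003 -0.007] after-turn frame [ 0.035 -0.003 -0.007] turn/180 [0.     0.0003 0.0002]
```

View pics/wrist3.png

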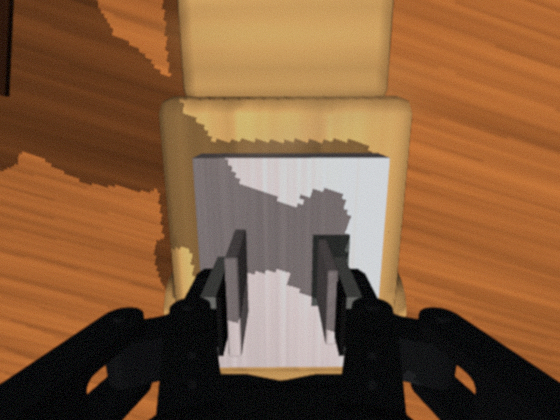

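The gap is 39 mm, so the tab is fully in and both fins are gripped. I'll lift straight up slowly.

Call:
{"method": "arm_command", "body": {
  "steps": [
    {"x": -0.1, "y": 0, "z": 0, "rx": 0, "ry": 0, "rz": 0, "fingers": 1},
    {"x": -0.1, "y": 0, "z": 0, "rx": 0, "ry": 0, "rz": 0, "fingers": 1},
    {"x": -0.1, "y": 0, "z": 0, "rx": 0, "ry": 0, "rz": 0, "fingers": 1},
    {"x": -0.1, "y": 0, "z": 0, "rx": 0, "ry": 0, "rz": 0, "fingers": 1}
  ]
}}

```text
clock: 5.18
position: [0.532, 0.296, 0.1215]
tool_rot: [0.7, -0.102, 0.7, 0.102]
ft_force: [0.5, -3.8, -3.4]
finger_gap: 0.0388
```

```bash
python3 - <<'E'
from h import *
go([.5325,.2953,.109],16.6)
look('wrist','wrist4')
im,w=cloud('wrist4'); print(w[200,290],w[170,380],w[60,290])
E
```

```text
clk 5.175 pos [0.532  0.296  0.1215] F [ 0.52 -3.77 -3.43] gap 0.0388 shift now-frame/30mm [ 0.417 -0.028  0.009] after-turn frame [ 0.417 -0.028  0.009] turn/180 [ 0.0002 -0.0001  0.0001]
[0.50007823 0.29104288 0.10229065] [0.47732647 0.3227009  0.10255918] [0.44282198 0.27451451 0.0637384 ]
```

The lid has risen 11 mm, in step with the tool. I'll keep going up.

Call:
{"method": "arm_command", "body": {
  "steps": [
    {"x": -0.15, "y": 0, "z": 0, "rx": 0, "ry": 0, "rz": 0, "fingers": 1},
    {"x": -0.2, "y": 0, "z": 0, "rx": 0, "ry": 0, "rz": 0, "fingers": 1},
    {"x": -0.3, "y": 0, "z": 0, "rx": 0, "ry": 0, "rz": 0, "fingers": 1},
    {"x": -0.5, "y": 0, "z": 0, "rx": 0, "ry": 0, "rz": 0, "fingers": 1},
    {"x": -0.5, "y": 0, "z": 0, "rx": 0, "ry": 0, "rz": 0, "fingers": 1},
    {"x": -0.5, "y": 0, "z": 0, "rx": 0, "ry": 0, "rz": 0, "fingers": 1},
    {"x": -0.3, "y": 0, "z": 0, "rx": 0, "ry": 0, "rz": 0, "fingers": 1},
    {"x": 0, "y": 0, "z": 0, "rx": 0, "ry": 0, "rz": 0, "fingers": 1}
  ]
}}

```text
clock: 6.22
position: [0.5323, 0.2963, 0.1956]
tool_rot: [0.7, -0.102, 0.699, 0.102]
ft_force: [0.4, 0.2, -1.9]
finger_gap: 0.0385
```

```bash
python3 - <<'E'
from h import *
go([.484,-.0105,.195],2)
look('wrist','wrist5')
look('scene','scene5')
im,w=cloud('wrist5'); print(w[200,290],w[170,380],w[60,290])
# lid plane & centre relative to TCP
x,y,z=np.moveaxis(w,-1,0); s=sense()
m=(z>s['position'][2]-.024)&(z<s['position'][2]-.014)&(abs(x-.53)<.08)&(abs(y-.295)<.08)
P=w[m]; print(len(P),np.median(P,0)); print(cv2.minAreaRect(P[:,:2].astype(np.float32)))
A=np.c_[P[:,:2]-P[:,:2].mean(0),np.ones(len(P))]; print(np.linalg.lstsq(A,P[:,2],rcond=None)[0])
E
```

```text
clk 6.225 pos [0.5323 0.2963 0.1956] F [ 0.37  0.16 -1.88] gap 0.0385 shift now-frame/30mm [ 0.012 -9.337 -4.47 ] after-turn frame [  0.02  -10.163  -1.965] turn/180 [ 0.0813  0.0003 -0.0001]
[0.50019576 0.29119739 0.17718258] [0.47758951 0.32273214 0.17726511] [0.43357907 0.27386893 0.06246355]
28077 [0.51255971 0.29850933 0.17682823]
((0.5313040018081665, 0.3009055554866791), (0.101505346596241, 0.08043761551380157), 16.971288681030273)
[ 0.00414326 -0.00805233  0.17681007]
```

View pics/wrist5.png

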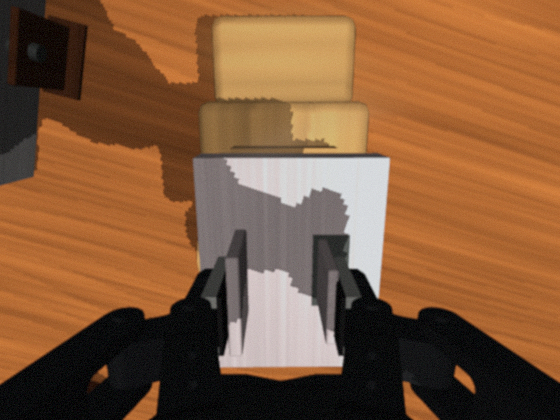

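View pics/scene5.png

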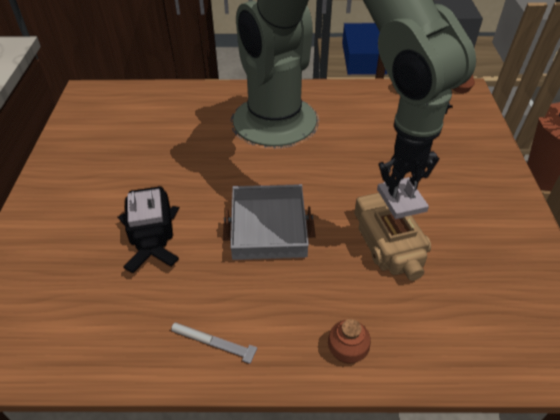

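The cover is held level, its lid top 18.8 mm below the TCP, and the torso is where it was, curb exposed. I'll carry it to the bin.

Call:
{"method": "arm_command", "body": {
  "steps": [
    {"x": 0, "y": 0, "z": 0, "rx": 0.041, "ry": 0, "rz": 0, "fingers": 1},
    {"x": 0, "y": 0, "z": 0, "rx": 0.0403, "ry": 0, "rz": 0, "fingers": 1},
    {"x": 0, "y": -0.4, "z": -0.08, "rx": 0, "ry": 0, "rz": 0, "fingers": 1},
    {"x": 0, "y": -0.8, "z": -0.16, "rx": 0, "ry": 0, "rz": 0, "fingers": 1},
    {"x": 0, "y": -0.8, "z": -0.16, "rx": 0, "ry": 0, "rz": 0, "fingers": 1},
    {"x": 0, "y": -0.8, "z": -0.16, "rx": 0, "ry": 0, "rz": 0, "fingers": 1},
    {"x": 0, "y": -0.8, "z": -0.16, "rx": 0, "ry": 0, "rz": 0, "fingers": 1},
    {"x": 0, "y": -0.8, "z": -0.16, "rx": 0, "ry": 0, "rz": 0, "fingers": 1},
    {"x": 0, "y": -0.8, "z": -0.16, "rx": 0, "ry": 0, "rz": 0, "fingers": 1},
    {"x": 0, "y": -0.8, "z": -0.16, "rx": 0, "ry": 0, "rz": 0, "fingers": 1}
  ]
}}

```text
clock: 7.58
position: [0.502, 0.1133, 0.195]
tool_rot: [0.707, -0.012, 0.707, 0.012]
ft_force: [0.4, -1.0, -0.7]
finger_gap: 0.0385
```

Call:
{"method": "arm_command", "body": {
  "steps": [
    {"x": 0, "y": -0.8, "z": -0.16, "rx": 0, "ry": 0, "rz": 0, "fingers": 1},
    {"x": 0, "y": -0.8, "z": -0.16, "rx": 0, "ry": 0, "rz": 0, "fingers": 1},
    {"x": 0, "y": -0.8, "z": -0.16, "rx": 0, "ry": 0, "rz": 0, "fingers": 1},
    {"x": 0, "y": -0.8, "z": -0.16, "rx": 0, "ry": 0, "rz": 0, "fingers": 1},
    {"x": 0, "y": -0.6, "z": -0.1, "rx": 0, "ry": 0, "rz": 0, "fingers": 1},
    {"x": 0, "y": -0.4, "z": -0.05, "rx": 0, "ry": 0, "rz": 0, "fingers": 1},
    {"x": 0, "y": 0, "z": 0, "rx": 0, "ry": 0, "rz": 0, "fingers": 1},
    {"x": 0, "y": 0, "z": 0, "rx": 0, "ry": 0, "rz": 0, "fingers": 1}
  ]
}}

```text
clock: 8.57
position: [0.4832, -0.0112, 0.1949]
tool_rot: [0.707, -0.013, 0.707, 0.013]
ft_force: [-0.2, -0.5, -0.5]
finger_gap: 0.0386
```

```bash
python3 - <<'E'
from h import *
go([.484,-.0135,.0518],2)
look('wrist','wrist6')
im,w=cloud('wrist6'); x,y,z=np.moveaxis(w,-1,0)
m=(z>.008)&(z<.025)&(abs(x-.48)<.12)&(abs(y)<.1); P=w[m]; print('floor',m.sum(),np.median(z[m]))
p=sense()['position']; m=(abs(z-p[2]+.019)<.006)&(abs(x-.48)<.1)&(abs(y)<.1); print('lid',np.median(z[m]),cv2.minAreaRect(w[m][:,:2].astype(np.float32)))
E
```

```text
clk 8.575 pos [ 0.4832 -0.0112  0.1949] F [-0.25 -0.5  -0.46] gap 0.0386 shift now-frame/30mm [ 4.77  -0.078  0.023] after-turn frame [ 4.77  -0.077  0.024] turn/180 [ 0.0003  0.     -0.0001]
floor 20719 0.014329980566942055
lid 0.1761897609034889 ((0.48317423462867737, -0.0064313411712646484), (0.1009538397192955, 0.08073659241199493), 2.096108913421631)
```

View pics/wrist6.png

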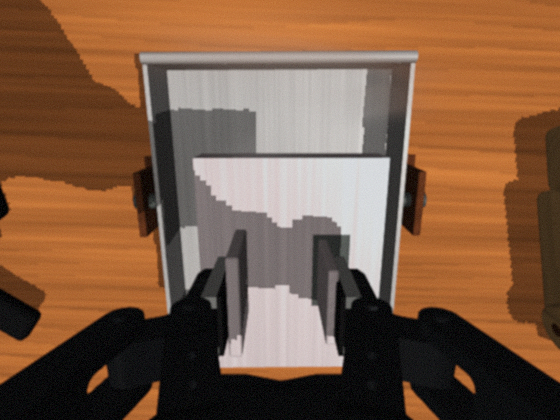

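The cover is centred over the bin: lid at columns 195–390, rim at 145–415. I'll lower it, slowing down near the floor.

Call:
{"method": "arm_command", "body": {
  "steps": [
    {"x": 0.4, "y": -0.08, "z": 0.02, "rx": 0, "ry": 0, "rz": 0, "fingers": 1},
    {"x": 0.6, "y": 0, "z": 0, "rx": 0, "ry": 0, "rz": 0, "fingers": 1},
    {"x": 0.6, "y": 0, "z": 0, "rx": 0, "ry": 0, "rz": 0, "fingers": 1},
    {"x": 0.6, "y": 0, "z": 0, "rx": 0, "ry": 0, "rz": 0, "fingers": 1},
    {"x": 0.6, "y": 0, "z": 0, "rx": 0, "ry": 0, "rz": 0, "fingers": 1},
    {"x": 0.6, "y": 0, "z": 0, "rx": 0, "ry": 0, "rz": 0, "fingers": 1},
    {"x": 0.6, "y": 0, "z": 0, "rx": 0, "ry": 0, "rz": 0, "fingers": 1},
    {"x": 0.4, "y": 0, "z": 0, "rx": 0, "ry": 0, "rz": 0, "fingers": 1},
    {"x": 0.15, "y": 0, "z": 0, "rx": 0, "ry": 0, "rz": 0, "fingers": 1},
    {"x": 0, "y": 0, "z": 0, "rx": 0, "ry": 0, "rz": 0, "fingers": 1}
  ]
}}

```text
clock: 9.88
position: [0.4838, -0.0141, 0.0583]
tool_rot: [0.707, -0.012, 0.707, 0.012]
ft_force: [1.0, -0.4, -1.8]
finger_gap: 0.0388
```

Call:
{"method": "arm_command", "body": {
  "steps": [
    {"x": 0.05, "y": 0, "z": 0, "rx": 0, "ry": 0, "rz": 0, "fingers": 1},
    {"x": 0.05, "y": 0, "z": 0, "rx": 0, "ry": 0, "rz": 0, "fingers": 1},
    {"x": 0, "y": 0, "z": 0, "rx": 0, "ry": 0, "rz": 0, "fingers": 1}
  ]
}}

```text
clock: 10.25
position: [0.4839, -0.0141, 0.0555]
tool_rot: [0.707, -0.012, 0.707, 0.012]
ft_force: [0.6, 1.2, -1.2]
finger_gap: 0.0385
```

Call:
{"method": "arm_command", "body": {
  "steps": [
    {"x": 0.05, "y": 0, "z": 0, "rx": 0, "ry": 0, "rz": 0, "fingers": 1},
    {"x": 0.03, "y": 0, "z": 0, "rx": 0, "ry": 0, "rz": 0, "fingers": 1},
    {"x": 0, "y": 0, "z": 0, "rx": 0, "ry": 0, "rz": 0, "fingers": 1}
  ]
}}

```text
clock: 10.62
position: [0.4838, -0.0141, 0.0529]
tool_rot: [0.707, -0.012, 0.707, 0.012]
ft_force: [-0.8, 0.7, -1.7]
finger_gap: 0.0385
```

Call:
{"method": "arm_command", "body": {
  "steps": [
    {"x": 0.03, "y": 0, "z": 0, "rx": 0, "ry": 0, "rz": 0, "fingers": 1},
    {"x": 0, "y": 0, "z": 0, "rx": 0, "ry": 0, "rz": 0, "fingers": 1},
    {"x": 0, "y": 0, "z": 0, "rx": 0, "ry": 0, "rz": 0, "fingers": 1}
  ]
}}

```text
clock: 11.0
position: [0.4838, -0.0142, 0.0521]
tool_rot: [0.707, -0.012, 0.707, 0.012]
ft_force: [0.0, 0.1, -0.9]
finger_gap: 0.0383
```

Call:
{"method": "arm_command", "body": {
  "steps": [
    {"x": 0.03, "y": 0, "z": 0, "rx": 0, "ry": 0, "rz": 0, "fingers": 1},
    {"x": 0, "y": 0, "z": 0, "rx": 0, "ry": 0, "rz": 0, "fingers": 1},
    {"x": 0, "y": 0, "z": 0, "rx": 0, "ry": 0, "rz": 0, "fingers": 1}
  ]
}}

```text
clock: 11.38
position: [0.4839, -0.0142, 0.0513]
tool_rot: [0.707, -0.012, 0.707, 0.012]
ft_force: [-1.3, -0.6, 4.1]
finger_gap: 0.0384
```

Call:
{"method": "arm_command", "body": {
  "steps": [
    {"x": 0.03, "y": 0, "z": 0, "rx": 0, "ry": 0, "rz": 0, "fingers": 1},
    {"x": 0, "y": 0, "z": 0, "rx": 0, "ry": 0, "rz": 0, "fingers": 1},
    {"x": 0, "y": 0, "z": 0, "rx": 0, "ry": 0, "rz": 0, "fingers": 1}
  ]
}}

```text
clock: 11.75
position: [0.484, -0.0144, 0.0509]
tool_rot: [0.707, -0.012, 0.707, 0.012]
ft_force: [-4.9, -2.5, 20.6]
finger_gap: 0.0387
```

It touched the floor at z = 0.0513. I'll ease off slightly, then release.

Call:
{"method": "arm_command", "body": {
  "steps": [
    {"x": -0.015, "y": 0, "z": 0, "rx": 0, "ry": 0, "rz": 0, "fingers": 1},
    {"x": 0, "y": 0, "z": 0, "rx": 0, "ry": 0, "rz": 0, "fingers": 1},
    {"x": 0, "y": 0, "z": 0, "rx": 0, "ry": 0, "rz": 0, "fingers": -0.6},
    {"x": 0, "y": 0, "z": 0, "rx": 0, "ry": 0, "rz": 0, "fingers": -0.6},
    {"x": 0, "y": 0, "z": 0, "rx": 0, "ry": 0, "rz": 0, "fingers": -0.6},
    {"x": 0, "y": 0, "z": 0, "rx": 0, "ry": 0, "rz": 0, "fingers": -0.6},
    {"x": 0, "y": 0, "z": 0, "rx": 0, "ry": 0, "rz": 0, "fingers": -0.6}
  ]
}}

```text
clock: 12.62
position: [0.4838, -0.0142, 0.0507]
tool_rot: [0.707, -0.012, 0.707, 0.012]
ft_force: [1.4, 0.1, -0.4]
finger_gap: 0.0684
```

```bash
python3 - <<'E'
from h import *
go([.484,-.0135,.0518],2)
look('wrist','wrist7')
E
```

```text
clk 12.625 pos [ 0.4838 -0.0142  0.0507] F [ 1.42  0.14 -0.36] gap 0.0684 shift now-frame/30mm [-0.035  0.021  0.008] after-turn frame [-0.035  0.021  0.008] turn/180 [ 0. -0.  0.]
```

View pics/wrist7.png

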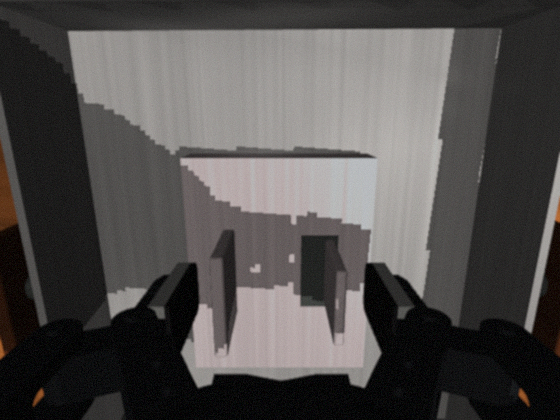

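The pads are clear of both fins and the cover is flat on the floor, so I'll go straight up.

Call:
{"method": "arm_command", "body": {
  "steps": [
    {"x": -0.2, "y": 0, "z": 0, "rx": 0, "ry": 0, "rz": 0, "fingers": -0.6},
    {"x": -0.5, "y": 0, "z": 0, "rx": 0, "ry": 0, "rz": 0, "fingers": -0.6},
    {"x": -0.8, "y": 0, "z": 0, "rx": 0, "ry": 0, "rz": 0, "fingers": -0.6},
    {"x": -0.8, "y": 0, "z": 0, "rx": 0, "ry": 0, "rz": 0, "fingers": -0.6},
    {"x": -0.8, "y": 0, "z": 0, "rx": 0, "ry": 0, "rz": 0, "fingers": -0.6},
    {"x": -0.8, "y": 0, "z": 0, "rx": 0, "ry": 0, "rz": 0, "fingers": -0.6},
    {"x": -0.8, "y": 0, "z": 0, "rx": 0, "ry": 0, "rz": 0, "fingers": -0.6},
    {"x": -0.4, "y": 0, "z": 0, "rx": 0, "ry": 0, "rz": 0, "fingers": -0.6},
    {"x": 0, "y": 0, "z": 0, "rx": 0, "ry": 0, "rz": 0, "fingers": -0.6}
  ]
}}

```text
clock: 13.8
position: [0.4841, -0.0141, 0.2045]
tool_rot: [0.708, -0.012, 0.706, 0.012]
ft_force: [0.0, 0.1, -1.3]
finger_gap: 0.0683
```

```bash
python3 - <<'E'
from h import *
go([.484,-.0135,.0518],2)
look('wrist','wrist8'); look('scene','scene8'); look('side','side8')
im,w=cloud('wrist8'); x,y,z=np.moveaxis(w,-1,0)
m=(z>.027)&(z<.04)&(abs(x-.484)<.075)&(abs(y+.0105)<.07); P=w[m]
print('lid',m.sum(),np.median(z[m]),cv2.minAreaRect(P[:,:2].astype(np.float32)))
A=np.c_[P[:,:2]-P[:,:2].mean(0),np.ones(len(P))]; print('tilt',np.linalg.lstsq(A,P[:,2],rcond=None)[0])
for c in('scene0','scene8'):
    im,w=cloud(c); x,y,z=np.moveaxis(w,-1,0)
    m=(y>.2)&(x>.4)&(y<.4)&(x<.7)&(z>.03)&(z<.08); print(c,'torso',m.sum(),cv2.minAreaRect(w[m][:,:2].astype(np.float32)))
    m=(y<-.2)&(y>-.4)&(x>.4)&(x<.6)&(z>.08)&(z<.13); print('fish',m.sum(),np.median(w[m],0))
E
```

```text
clk 13.8 pos [ 0.4841 -0.0141  0.2045] F [ 0.03  0.08 -1.29] gap 0.0683 shift now-frame/30mm [ 5.09   0.02  -0.009] after-turn frame [ 5.09e+00  2.10e-02 -1.00e-03] turn/180 [ 0.      0.0005 -0.    ]
lid 10030 0.03229086882665516 ((0.48354002833366394, -0.014557406306266785), (0.10011571645736694, 0.08037489652633667), 2.0604031085968018)
tilt [0.00149715 0.00126551 0.03229089]
scene0 torso 2843 ((0.5350222587585449, 0.2978180944919586), (0.26233965158462524, 0.14153337478637695), 15.577731132507324)
fish 1022 [ 0.49021925 -0.32025967  0.09000643]
scene8 torso 3647 ((0.5352541208267212, 0.2994765639305115), (0.262239545583725, 0.1425020396709442), 16.374361038208008)
fish 1020 [ 0.48998367 -0.3203809   0.08984048]
```

View pics/scene8.png

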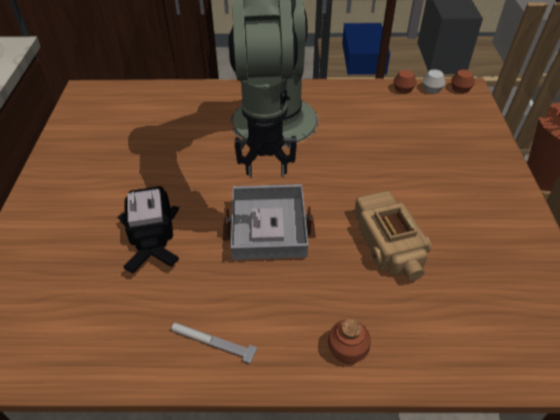

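View pics/wrist8.png

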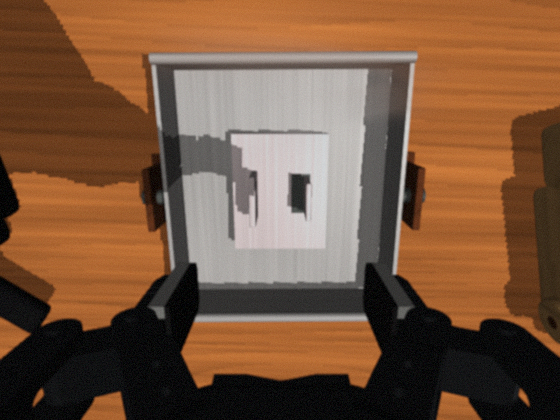

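Scene (268,222) and wrist (280,190) both show the cover flat and upright in the bin. The torso at (395,232) and the fish cover at (148,208) are in place.

```bash
python3 -c "
from plant import *
print(finish_job())"
```

```text
the job is handed in; nothing more can be done
None
```

The torso's hatch cover is off and lying flat, right way up, near the centre of the bin floor. I handed the job in at about 14 s of the 45 s allowed; no verdict was reported.

**How it went:**
- **Lift:** I pinched both fins until the gap read 39 mm, which is the tab fully in. I kept it pinched through a straight lift, and the lid rose level with the tool.
- **Set-down:** I lowered the cover slowly until it touched the bin floor, with a wrist force of about 21 N at most in the readings. I then eased off, opened the fingers and backed straight up.

**Last checks:**
- **Cover:** the lid top is at 32.3 mm against 33 mm expected, tilted less than 0.15°. It is about 4 mm from the measured bin centre and in line with the bin to within about 1°.
- **Torso:** its measured position changed by about 2 mm and its angle by less than 1°, both close to the measurement error.
- **Fish cover:** it has not moved.
- **Robot:** the gripper is about 15 cm above the set-down height and touching nothing.

No check failed. The only disagreement was 2–3 mm between cameras on where the cover's fins were; I went with the wrist camera's close-up reading. Closing the gripper also pressed the cover down with about 10 N before the lift, and this eased as the lift began.

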